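# Stacking keyed height spacers on a capping press stage

### The arm

A 6-joint arm with a two-finger parallel gripper is mounted at the origin on the work surface. World frame = base frame: x ahead of the robot, y to its left, z up, the work surface at z = 0. Lengths are in m, angles in degrees, forces in N, time in s.
With the tool pointing down it reaches from about 0.4 to 0.825 m from the base axis. Payload 7 kg.
Tool frame: the origin (TCP) lies midway between the tips of the shut fingers; the grasp point (between the pads) lies 19 mm behind it; z points along the fingers, y is the line along which they close (so a half turn about z gives the same grasp; the last joint's range is limited). The gripper opens to 88 mm and grips with 3 to 60 N. Pads are 19 mm wide; open, the fingers measure 130 mm over their backs; the gripper's body (78 mm by 193 mm) begins 47 mm behind the grasp point.
Start: joints at [81.881, 20.546, 0.682, 0, -70.136, -16.507], TCP at [0.281, 0.614, 0.201] pointing down, gripper open.
Joint ranges: [-176.03, 176.03], [-82.01, 121.73], [-58.28, 71.71], [-173.87, 95.51], [-174.79, -0.11], [-173.66, 173.66]. Speed limits (degrees/s): [136.94, 136.94, 172.46, 180, 180, 180].

### API

Orientations are given as [roll, pitch, yaw] about the fixed x, y, z axes, in that order (R = Rz(yaw) Ry(pitch) Rx(roll)).
In Python, from plant import telemetry, viewer, workorder gives the robot as it stands. The module is installed in compiled form; this text tells all that it offers.
- The arm moves only by the tool carry_out, never from a script. Its argument "rows" is a list of rows, each a list of 6 numbers: the shift along the tool's x, y, z in m, then the turn, a rotation vector about the tool's x, y, z in rad. In form: [[tx, ty, tz, ax, ay, az], ...]. A call has 1 to 8 rows; each row is the pose to reach, as a shift and turn from the pose commanded when the call began, along the tool's axes at that moment; what a row does not reach only later rows make up. A row lasts 1/8 s, in which the tool goes at most 62.5 mm and 10.7 degrees, less where a joint would pass 70% of its speed; a pose out of reach is approached as far as the arm can. A call with a gripper value outside its range is refused whole. "grip" is the gripper's target within -1 to 1 (fully open at 1, half-way at 0, shut at -1), set as the call begins (left out, the last holds). The fingers move at their own pace and stop on an object; the grip force is fixed at half the most. Time passes only in rows, so rows that repeat a pose let the fingers close. It gives the time, the measured TCP pose, the force, the opening and the grip force at its end, in the units of the state.
- telemetry.get_obs(): the state, without advancing time (a new reading comes with each control period).
- viewer.snapshot(name): name is "side" or "top" or "wrist"; returns the picture (384x512x3 uint8, red, green, blue); there is no depth.
- viewer.camera_info(name): a dict with "intrinsics" (3x3 intrinsics, pixels), "extrinsics" (4x4, takes a point from camera to world coordinates); the wrist camera has in their place "tool_from_camera" (4x4, takes a point from camera to tool coordinates, whose origin is the TCP and whose axes are the flange's). Camera axes: x right, y down, z forward; pixel columns grow to the right and rows downward; lengths in m; the calibration is good to about 2 mm. A picture is of the moment at which its call begins: read the wrist's pose just before it. camera_info takes no time and is no camera call.
- workorder.close_job(): hands the job in; it is judged then, once.
The state is a dict: "clock": time; "joint_pos": joint angles; "qvel": joint speeds; "tau": joint torques, N m; "tool_pos": TCP position; "orientation": TCP orientation; "force": force on the tool from outside, world axes, zero at the start; "moment": the same for the moment, N m; "opening": finger opening in m; "gripper_force": force on a finger pad.
Only numpy, scipy, OpenCV 4.12 (cv2) and the standard library are available. Lean on these libraries where they do the work, as an engineer would, in place of code of your own. Each camera call takes 0.05 s, during which the arm holds its last target. There are 200 camera calls.

### The job

Set the bottle stage of the perfume capping press up for short bottles: thread the three keyed spacers onto its arbor, the large aluminium one first, then the medium brass one, then the small black one on top. Each must drop over the arbor's ribs and lie fully home, flat on what is below it; let go of them all and leave the other things on the bench standing where they are.

Things in the scene. Friction and masses are not known exactly. Their poses are not given: they have to be found in the camera images.
- arbor_seat (a point): Centre of the flat steel seat (72 mm across) on top of the fixed grey bottle stage, at the foot of its upright arbor, 40 mm above the bench; z up, x along the stage's 130 mm length (it is 110 mm wide). The arbor is a steel post 15 mm in diameter, 52 mm high above the seat, its nose tapering to 7 mm across over the top 7 mm.
- rib_top (a point): Point on the arbor's axis, 37 mm above the seat, level with the tops of its ribs: two opposite brass ribs, each 5.5 mm wide, reaching 12 mm from the axis, run from the seat up to here; above, the arbor is plain. The arbor is locked at a turn that differs each time and is not reported: the ribs' line lies up to 0.9 rad to either side of the x axis of this point (and of the stage).
- arbor_tip (a point): Top of the arbor's nose, on its axis, 52 mm above the seat. A spacer threaded over the nose first comes to rest on the rib tops; turned under light downward pressure, it drops when its keyways meet the ribs.
- large_mid (a point): Large spacer: aluminium ring, 62 mm outside diameter, 14 mm thick, about 0.1 kg. Round 17 mm bore with two opposite keyways along its own +x and -x, each 7.5 mm wide, reaching 13.5 mm from the axis. Faces alike. Origin at its centre, half-way up; z its axis. Starts flat on the 12 mm thick board, keyways within 0.8 rad of world x; the three swap places.
- medium_mid (a point): Medium spacer: brass ring, 52 mm outside diameter, 11 mm thick, about 0.12 kg. Round 17 mm bore with two opposite keyways along its own +x and -x, each 7.5 mm wide, reaching 13.5 mm from the axis. Faces alike. Origin at its centre, half-way up; z its axis. Starts flat on the 12 mm thick board, keyways within 0.8 rad of world x; the three swap places.
- small_mid (a point): Small spacer: black plastic ring, 42 mm outside diameter, 9 mm thick, about 0.03 kg. Round 17 mm bore with two opposite keyways along its own +x and -x, each 7.5 mm wide, reaching 13.5 mm from the axis. Faces alike. Origin at its centre, half-way up; z its axis. Starts flat on the 12 mm thick board, keyways within 0.8 rad of world x; the three swap places.
- dropper_a_mid (a point): Amber dropper bottle with black cap, 28 mm across, 72 mm high, loose; bystander. Origin half-way up.
- dropper_b_mid (a point): Another amber dropper bottle like the first; bystander. Origin half-way up.
- jar_mid (a point): Glass jar with steel lid, 56 mm across, 64 mm high, loose; bystander. Origin half-way up.
- scent_mid (a point): Square glass perfume bottle with wooden cap, 38 by 26 mm, 71 mm high, loose; bystander. Origin half-way up.
- cap_mid (a point): Turned wooden bottle cap, 32 mm across, 26 mm high, loose; bystander. Origin half-way up.
- cork_ring_mid (a point): Solid round cork coaster, 66 mm across, 12 mm thick, no hole, loose; bystander. Origin half-way up.
There are look-alikes about, which are no part of the job. Of the things shaped like the part that bears large_mid, the aluminium one is meant.

How it is judged (in metres and radians):
On the way, in this order (a step that is already met when the one before it is completed fails the run):
1. the large spacer lies fully home on the arbor's seat (horizontal distance between large_mid and arbor_seat below 0.003 m and z of large_mid in the frame of arbor_seat between 0.0045 and 0.0095 m and angle between large_mid's own z axis and vertical below 0.1 rad), for 0.2 s.
2. the medium spacer lies fully home on the large one (horizontal distance between medium_mid and arbor_seat below 0.003 m and z of medium_mid in the frame of arbor_seat between 0.017 and 0.022 m and angle between medium_mid's own z axis and vertical below 0.1 rad), for 0.2 s.
3. the small spacer lies fully home on the medium one (horizontal distance between small_mid and arbor_seat below 0.003 m and z of small_mid in the frame of arbor_seat between 0.027 and 0.032 m and angle between small_mid's own z axis and vertical below 0.1 rad), for 0.2 s.
At the end, for the whole second after the job is handed in: All three spacers lie on the arbor, over its ribs: large at the bottom, medium, small on top, each flat (within 0.1 rad), centred on the arbor within 3 mm and within 2.5 mm of its fully seated height, released and at rest (all of step 1 and all of step 2 and all of step 3 and linear speed of each of large, medium, small below 0.02 m/s); the robot touches nothing.
It fails at once if a bystander is pushed more than 30 mm from its place, or tipped over (distance of any of dropper_a_mid, dropper_b_mid, jar_mid, scent_mid, cap_mid, cork_ring_mid from where it was at the start of the episode above 0.03 m or angle between any of dropper_a_mid, dropper_b_mid, jar_mid, scent_mid, cap_mid, cork_ring_mid's own z axis and vertical above 0.6 rad).
It also fails if it takes over 72 s, if anything falls off the work surface, if the arm or the gripper's body presses on something with over 40 N, if the wrist force passes 120 N, or if a joint passes its speed limit or range.

## Working session

There is one attempt and no reset: what is moved stays moved. The work goes in short steps, Python scripts to look and compute and a tool call to move; the robot and the scene stay as the last step left them, time stands still between calls to the robot, and variables do not carry over. Pictures are saved under pics/ and viewed, at most 10 in all, crops included, and the job is handed in when it is done.

Besides the shell and the picture viewer there is one more tool, called after "Call:" as name(argument=value, ...) on one line, values as JSON. carry_out: Moves the arm, as the interface text tells. Its arguments: {"type":"object","properties":{"rows":{"type":"array"},"grip":{"type":"number"}},"required":["rows"]}

```bash
mkdir -p pics; python3 - <<'E'
from plant import telemetry, viewer
import cv2,numpy as np
o=telemetry.get_obs();print(o['clock'],o['tool_pos'],o['orientation'],o['opening'],o['force'])
for n in ['top','side','wrist']:
    im=viewer.snapshot(n);cv2.imwrite(f'pics/{n}0.png',im[:,:,::-1]);
    i=viewer.camera_info(n);print(n,{k:np.round(np.array(v),4).tolist() for k,v in i.items()})
t=cv2.imread('pics/top0.png');cv2.imwrite('pics/top0b.png',cv2.resize(t,(800,600),interpolation=cv2.INTER_CUBIC))
E
```

```text
0.0 [0.28107722 0.6131071  0.200437  ] [ 1.79906110e+02 -7.44875849e-03 -2.46345266e+01] 0.08771050575948505 [ 0.20529211  0.80468889 -0.3022034 ]
top {'intrinsics': [[486.7733, 0.0, 257.8947], [0.0, 486.7733, 191.4406], [0.0, 0.0, 1.0]], 'extrinsics': [[0.0153, -0.9982, 0.0575, 0.5018], [-0.9996, -0.0167, -0.0242, 0.0027], [0.0251, -0.0571, -0.9981, 1.2969], [0.0, 0.0, 0.0, 1.0]]}
side {'intrinsics': [[360.9899, 0.0, 258.8359], [0.0, 360.9899, 192.8674], [0.0, 0.0, 1.0]], 'extrinsics': [[-0.8021, -0.4128, 0.4315, 0.176], [-0.5969, 0.5759, -0.5586, 0.4959], [-0.0179, -0.7057, -0.7083, 0.6998], [0.0, 0.0, 0.0, 1.0]]}
wrist {'intrinsics': [[276.8362, 0.0, 252.6882], [0.0, 276.8362, 186.2537], [0.0, 0.0, 1.0]], 'tool_from_camera': [[-0.0006, -0.9675, -0.2529, 0.0685], [1.0, -0.0005, -0.0007, 0.0007], [0.0005, -0.2529, 0.9675, -0.1834], [0.0, 0.0, 0.0, 1.0]]}
```

View pics/top0b.png

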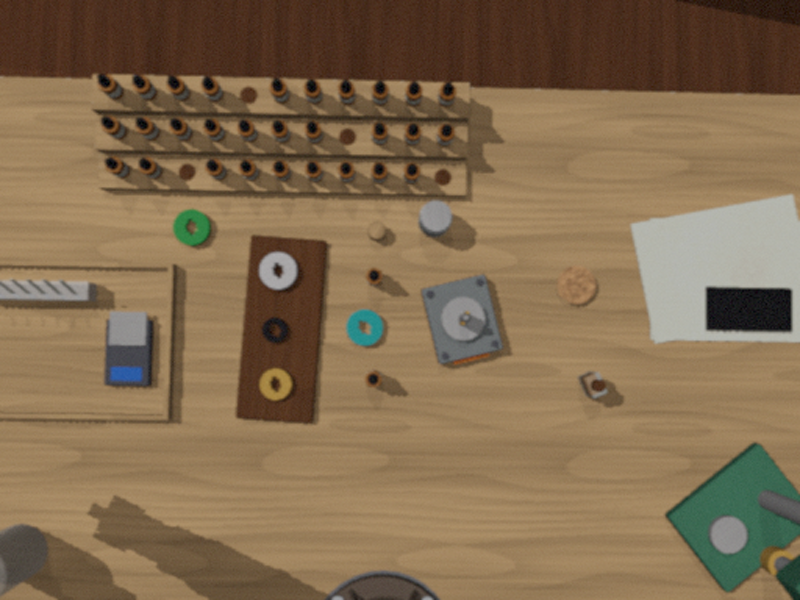

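View pics/side0.png

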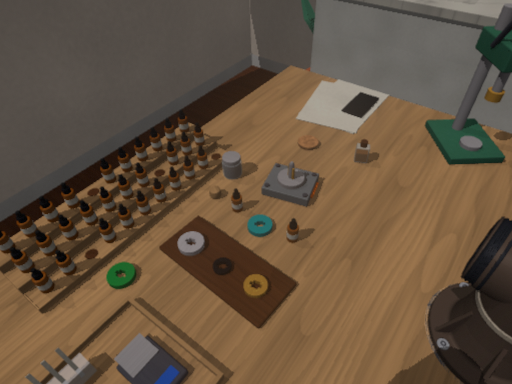

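```bash
cat > h.py <<'E'
import numpy as np, cv2
from plant import telemetry, viewer
from scipy.spatial.transform import Rotation as R
def pose(o=None):
    o=o or telemetry.get_obs(); T=np.eye(4); T[:3,3]=o['tool_pos']; T[:3,:3]=R.from_euler('xyz',o['orientation'],degrees=True).as_matrix(); return T
def cam(n,T=None):
    i=viewer.camera_info(n); E=np.array(i['extrinsics']) if n!='wrist' else T@np.array(i['tool_from_camera'])
    return np.array(i['intrinsics']),E
def unproj(K,E,px,z):
    px=np.atleast_2d(px); d=np.c_[px,np.ones(len(px))]@np.linalg.inv(K).T@E[:3,:3].T
    return E[:3,3]+d*((z-E[2,3])/d[:,2])[:,None]
def rectify(im,K,E,c,z,half=.05,s=6):  # top-down patch at height z; s px/mm... up = +x, left = +y
    n=int(half*2000*s/2); g=np.arange(n)/(n-1)*2*half-half
    X=np.stack(np.meshgrid(g,g,indexing='ij'),-1); P=np.stack([c[0]-X[...,0],c[1]-X[...,1],np.full((n,n),z)],-1)
    Q=(P-E[:3,3])@E[:3,:3]; q=Q@K.T; q=(q[...,:2]/q[...,2:]).astype(np.float32)
    return cv2.remap(im,q[...,0],q[...,1],cv2.INTER_CUBIC)
def snap(n):
    T=pose(); im=viewer.snapshot(n); K,E=cam(n,T); return im[:,:,::-1].copy(),K,E
E
python3 - <<'E'
from h import *
K,E=cam('top')
for n,p,z in [('large',(279,270.5),.026),('small',(276,330),.021),('med',(276,385),.023),('arb',(465,319),.092),('seat',(464,319),.04),('bolt UL',(431,296),.035),('bolt UR',(481,283),.035),('drA',(374,277),.072),('drB',(373,380),.072),('jar',(435,217),.064),('cap',(377,232),.026)]:
    print(n,np.round(unproj(K,E,np.array(p)*.64,z)[0],3))
E
```

```text
large [0.619 0.18  0.026]
small [0.52  0.183 0.021]
med [0.429 0.181 0.023]
arb [ 0.541 -0.126  0.092]
seat [ 0.543 -0.129  0.04 ]
bolt UL [ 0.58  -0.074  0.035]
bolt UR [ 0.604 -0.158  0.035]
drA [0.607 0.02  0.072]
drB [0.442 0.019 0.072]
jar [ 0.708 -0.078  0.064]
cap [0.687 0.017 0.026]
```

Call:
carry_out(rows=[[0.4, 0.294, 0.05, 0, 0, -0.43], [0.4, 0.294, 0.05, 0, 0, -0.43], [0.4, 0.294, 0.05, 0, 0, -0.43], [0.4, 0.294, 0.05, 0, 0, -0.43], [0.4, 0.294, 0.05, 0, 0, -0.43], [0.4, 0.294, 0.05, 0, 0, -0.43], [0.4, 0.294, 0.05, 0, 0, -0.43], [0.4, 0.294, 0.05, 0, 0, -0.43]], grip=1)

```text
clock: 1.15
tool_pos: [0.523, 0.1778, 0.1513]
orientation: [-180.0, -0.0, 0.0]
force: [2.4, 0.9, -1.0]
opening: 0.0878
gripper_force: 0.0
```

Call:
carry_out(rows=[[0, 0, 0, 0, 0, 0], [0, 0, 0, 0, 0, 0]])

```text
clock: 1.4
tool_pos: [0.5224, 0.1793, 0.1512]
orientation: [180.0, 0.0, -0.1]
force: [-0.0, 0.3, 0.1]
opening: 0.0874
gripper_force: 0.0
```

```bash
python3 - <<'E'
from h import *
im,K,E=snap('wrist'); cv2.imwrite('pics/w1.png',im); np.savez('w1.npz',im=im,K=K,E=E)
o=telemetry.get_obs();print(o['clock'],o['tool_pos'],o['orientation'])
P=[rectify(im,K,E,c,z,.04,3) for c,z in [((.619,.18),.026),((.52,.183),.021),((.429,.181),.023)]]
cv2.imwrite('pics/w1r.png',np.hstack(P))
E
```

```text
1.45 [0.5222415  0.18008198 0.15134472] [-1.79995226e+02  1.91831130e-03  1.85138141e-02]
```

View pics/w1.png

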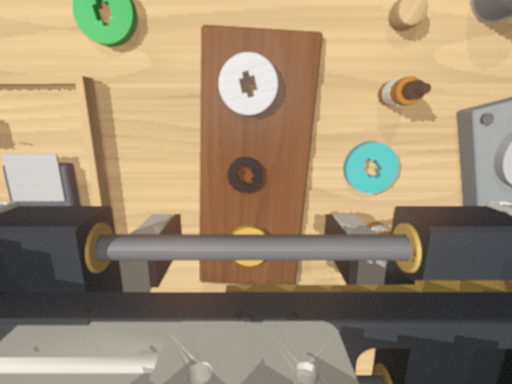

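View pics/w1r.png

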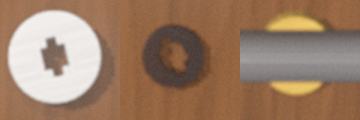

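```bash
cat >> h.py <<'E'
from scipy.optimize import minimize, differential_evolution
def fitring(im,K,E,c,z,ro,color,half=.045):
    """fit outer circle and keyed bore; returns centre xy and key angle(deg, world)"""
    s=5; p=rectify(im,K,E,c,z,half,s).astype(float)
    if color=='al': g=p.min(2)
    elif color=='brass': g=p[...,2]+p[...,1]-p[...,0]
    else: g=-p[...,2]
    g=cv2.GaussianBlur(g,(0,0),3); n=g.shape[0]; a=np.linspace(half,-half,n); X,Y=np.meshgrid(a,a,indexing='ij')
    sg=lambda d:1/(1+np.exp(-d/.0004))
    def sc(v,full=True):
        x,y=X-v[0],Y-v[1]; r=np.hypot(x,y); out=sg(ro-r)
        u=np.abs(x*np.cos(v[2])+y*np.sin(v[2])); w=np.abs(-x*np.sin(v[2])+y*np.cos(v[2]))
        h=np.maximum(sg(.0085-r),sg(.00375-w)*sg(.0135-u)); 
        if full: t=out-h; m=r<ro+.006
        else: t=-h; m=r<ro-.004
        return -np.corrcoef(t[m],g[m])[0,1]
    b=[(-.012,.012)]*2+[(-1.6,1.6)]
    r=differential_evolution(sc,b,seed=1,maxiter=40,popsize=12,tol=1e-6)
    v=r.x; r2=[(sc([*v[:2],t],False),t) for t in np.radians(np.arange(-90,90,1))]; 
    return np.array([c[0]+v[0],c[1]+v[1]]),np.degrees(v[2]),-r.fun,np.degrees(min(r2)[1]),-min(r2)[0]
E
python3 - <<'E'
from h import *
d=np.load('w1.npz');a=[d[k] for k in('im','K','E')]
print(fitring(*a,(.619,.18),.026,.031,'al'))
print(fitring(*a,(.52,.183),.021,.021,'blk',.035))
E
```

```text
(array([0.62115124, 0.18368338]), np.float64(13.1931103812431), np.float64(0.983058541153274), np.float64(13.0), np.float64(0.9690495943258106))
(array([0.52230923, 0.18624183]), np.float64(29.592873517490276), np.float64(0.9143683694685795), np.float64(29.999999999999996), np.float64(0.8758684300322678))
```

Call:
carry_out(rows=[[0.099, -0.0035, 0.08, 0, 0, 0], [0.099, -0.0035, 0.08, 0, 0, 0], [0.099, -0.0035, 0.08, 0, 0, 0], [0.099, -0.0035, 0.12, 0, 0, 0], [0.099, -0.0035, 0.137, 0, 0, 0], [0.099, -0.0035, 0.137, 0, 0, 0]])

```text
clock: 2.2
tool_pos: [0.6203, 0.1837, 0.0143]
orientation: [180.0, 0.1, 0.1]
force: [0.1, 0.4, 0.6]
opening: 0.0875
gripper_force: 0.0
```

Call:
carry_out(rows=[[0, 0, 0, 0, 0, 0], [0, 0, 0, 0, 0, 0], [0, 0, 0, 0, 0, 0], [0, 0, 0, 0, 0, 0], [0, 0, 0, 0, 0, 0]], grip=-1)

```text
clock: 2.82
tool_pos: [0.6214, 0.1831, 0.0145]
orientation: [-180.0, -0.0, 0.0]
force: [0.0, 0.2, 0.8]
opening: 0.0432
gripper_force: 0.0
```

```bash
python3 - <<'E'
from h import *
o=telemetry.get_obs();print(o['opening'],o['gripper_force'],o['tool_pos'])
a=viewer.snapshot('top')[:,:,::-1];b=viewer.snapshot('side')[:,:,::-1]
cv2.imwrite('pics/c1.png',np.hstack([cv2.resize(a[130:290,120:280],(400,400),interpolation=2),cv2.resize(b[170:330,110:270],(400,400),interpolation=2)]))
E
```

```text
0.04318621975082121 0.0 [0.6214172  0.18310623 0.01448095]
```

View pics/c1.png

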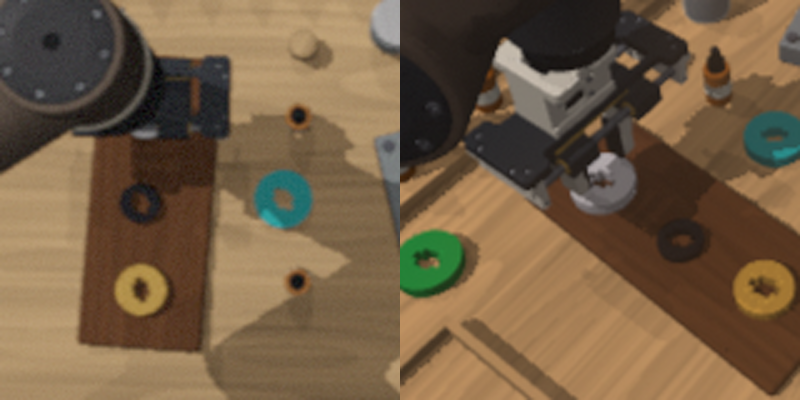

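Call:
carry_out(rows=[[0, 0, 0, 0, 0, 0], [0, 0, 0, 0, 0, 0], [0, 0, 0, 0, 0, 0], [0, 0, 0, 0, 0, 0]], grip=1)

```text
clock: 3.42
tool_pos: [0.6214, 0.1832, 0.0144]
orientation: [180.0, 0.0, 0.0]
force: [-0.4, -0.3, -0.3]
opening: 0.0699
gripper_force: 0.0
```

```bash
python3 - <<'E'
from h import *
o=telemetry.get_obs();print(o['opening'],o['gripper_force'],o['tool_pos'])
s0=cv2.imread('pics/side0.png');K,E=cam('side')
print('side0',fitring(s0,K,E,(.62,.183),.026,.031,'al'))
t0=cv2.imread('pics/top0.png');Kt,Et=cam('top')
print('top0',fitring(t0,Kt,Et,(.62,.183),.026,.031,'al'))
im,K,E=snap('side'); print('now',fitring(im,K,E,(.61,.183),.026,.031,'al'))
p=np.array([o['tool_pos']+np.array([0,s*.045,0]) for s in(1,-1)]+[o['tool_pos']]);q=(p-E[:3,3])@E[:3,:3]@K.T;q=q[:,:2]/q[:,2:];print(q)
for u in q: cv2.circle(im,tuple(int(round(v)) for v in u),2,(0,0,255),-1)
cv2.imwrite('pics/c2.png',cv2.resize(im[130:280,130:280],(600,600),interpolation=2))
E
```

```text
0.06985051303315451 0.0 [0.62139262 0.18315273 0.01435109]
side0 (array([0.62121003, 0.18597874]), np.float64(10.815511898998894), np.float64(0.9416846238805324), np.float64(11.0), np.float64(0.937368133273783))
top0 (array([0.62061163, 0.18281196]), np.float64(14.094035866345061), np.float64(0.9541711728721692), np.float64(14.0), np.float64(0.9439658267982786))
now (array([0.61905813, 0.18318498]), np.float64(74.63576763745183), np.float64(0.6778031862886991), np.float64(74.0), np.float64(0.5528465640381468))
[[178.02305851 256.44327619]
 [204.75034588 231.48030315]
 [191.78081316 243.59369465]]
```

View pics/c2.png

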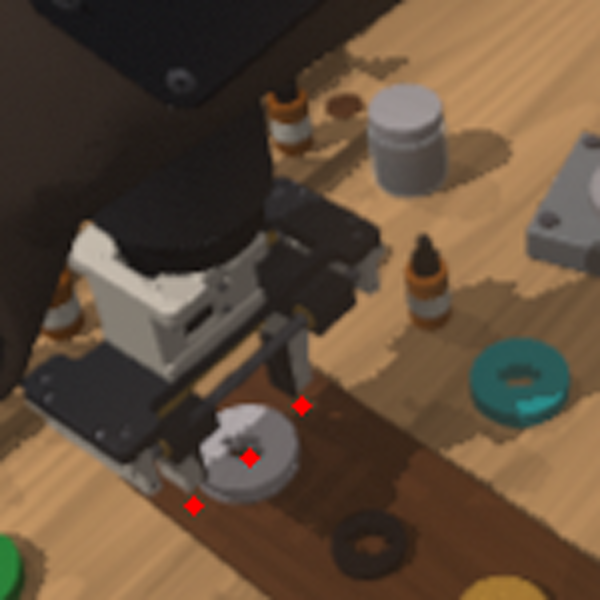

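Call:
carry_out(rows=[[0, 0, 0.002, 0, 0, 0], [0, 0, 0.002, 0, 0, 0]])

```text
clock: 3.72
tool_pos: [0.6212, 0.1831, 0.0121]
orientation: [180.0, 0.0, 0.0]
force: [-0.5, 1.4, -0.2]
opening: 0.0866
gripper_force: 0.0
```

Call:
carry_out(rows=[[0, 0, 0.002, 0, 0, 0]])

```text
clock: 3.85
tool_pos: [0.6215, 0.1832, 0.0104]
orientation: [-180.0, -0.0, 0.0]
force: [0.4, 0.9, 0.3]
opening: 0.087
gripper_force: 0.0
```

Call:
carry_out(rows=[[0, 0, 0.002, 0, 0, 0]])

```text
clock: 3.98
tool_pos: [0.6214, 0.1831, 0.0082]
orientation: [180.0, 0.0, 0.0]
force: [0.4, 0.1, 0.7]
opening: 0.0874
gripper_force: 0.0
```

Call:
carry_out(rows=[[0, 0, 0.002, 0, 0, 0]])

```text
clock: 4.1
tool_pos: [0.6214, 0.1831, 0.0062]
orientation: [180.0, 0.0, 0.0]
force: [-0.4, -0.7, 0.2]
opening: 0.0878
gripper_force: 0.0
```

Call:
carry_out(rows=[[0, 0, 0.002, 0, 0, 0]])

```text
clock: 4.22
tool_pos: [0.6213, 0.1832, 0.0042]
orientation: [180.0, 0.0, 0.0]
force: [-1.0, -0.2, 0.5]
opening: 0.0876
gripper_force: 0.0
```

Call:
carry_out(rows=[[0, 0, 0.002, 0, 0, 0]])

```text
clock: 4.35
tool_pos: [0.6214, 0.1832, 0.0022]
orientation: [180.0, 0.0, 0.0]
force: [0.4, 0.2, -0.6]
opening: 0.0878
gripper_force: 0.0
```

Call:
carry_out(rows=[[0, 0, 0.002, 0, 0, 0]])

```text
clock: 4.47
tool_pos: [0.6214, 0.1832, 0.0002]
orientation: [-180.0, 0.0, 0.0]
force: [0.5, -1.4, -0.9]
opening: 0.0879
gripper_force: 0.0
```

Call:
carry_out(rows=[[0, 0, -0.002, 0, 0, 0], [0, 0, -0.002, 0, 0, 0], [0, 0, -0.002, 0, 0, 0], [0, 0, -0.002, 0, 0, 0]], grip=-1)

```text
clock: 4.97
tool_pos: [0.6214, 0.1832, 0.0024]
orientation: [-180.0, -0.0, 0.0]
force: [0.1, -0.2, -0.3]
opening: 0.0532
gripper_force: 0.0
```

Call:
carry_out(rows=[[0, 0, 0, 0, 0, 0], [0, 0, 0, 0, 0, 0]])

```text
clock: 5.22
tool_pos: [0.6214, 0.1832, 0.0024]
orientation: [180.0, 0.0, 0.0]
force: [0.2, -1.0, 0.6]
opening: 0.0331
gripper_force: 0.0
```

```bash
python3 - <<'E'
from h import *
o=telemetry.get_obs();print(o['opening'],o['gripper_force'],o['tool_pos'])
im,K,E=snap('side'); w=snap('wrist')[0]
cv2.imwrite('pics/c3.png',np.hstack([cv2.resize(im[180:280,140:240],(400,400),interpolation=2),cv2.resize(w[130:384,128:384],(400,400))]))
E
```

```text
0.03308012241322121 0.0 [0.62136615 0.18316209 0.00235626]
```

View pics/c3.png

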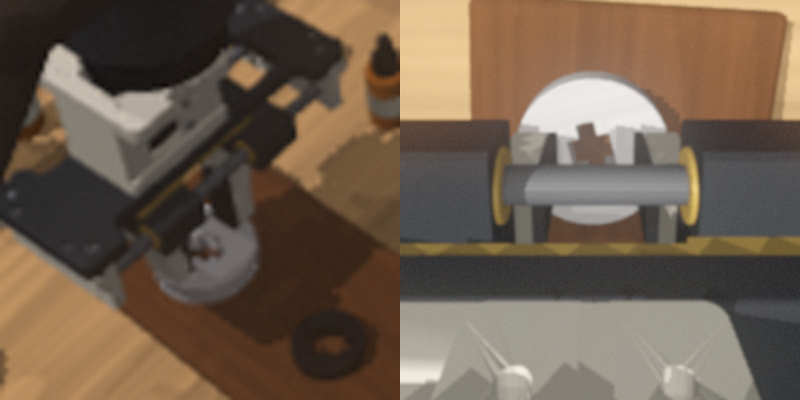

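Call:
carry_out(rows=[[0, 0, 0.003, 0, 0, 0]], grip=-0.25)

```text
clock: 5.45
tool_pos: [0.6222, 0.1835, 0.001]
orientation: [-180.0, -0.1, 0.1]
force: [-8.1, -0.5, 26.2]
opening: 0.0302
gripper_force: 13.2
```

Call:
carry_out(rows=[[0, 0, 0.002, 0, 0, 0]])

```text
clock: 5.58
tool_pos: [0.6227, 0.1838, 0.0009]
orientation: [-180.0, -0.2, 0.1]
force: [-11.9, 0.9, 36.7]
opening: 0.0323
gripper_force: 18.5
```

Call:
carry_out(rows=[[0, 0, 0.002, 0, 0, 0]])

```text
clock: 5.7
tool_pos: [0.6228, 0.1838, 0.0008]
orientation: [-180.0, -0.2, 0.1]
force: [-18.7, -0.9, 50.5]
opening: 0.0325
gripper_force: 25.8
```

Call:
carry_out(rows=[[0, 0, 0.002, 0, 0, 0]])

```text
clock: 5.82
tool_pos: [0.6228, 0.1839, 0.0007]
orientation: [-180.0, -0.3, 0.2]
force: [-24.0, -1.3, 65.8]
opening: 0.0325
gripper_force: 33.0
```

Call:
carry_out(rows=[[0, 0, -0.02, 0, 0, 0], [0, 0, -0.02, 0, 0, 0], [0, 0, -0.02, 0, 0, 0], [0, 0, -0.02, 0, 0, 0], [0, 0, -0.02, 0, 0, 0]], grip=1)

```text
clock: 6.45
tool_pos: [0.621, 0.1829, 0.0125]
orientation: [180.0, 0.1, 0.0]
force: [0.2, -0.1, -0.0]
opening: 0.0772
gripper_force: 0.0
```

```bash
python3 - <<'E'
from h import *
o=telemetry.get_obs();print(o['opening'],o['force'],o['tool_pos'])
im,K,E=snap('side'); print(fitring(im,K,E,(.62,.183),.026,.031,'al'))
im,K,E=snap('wrist'); cv2.imwrite('pics/w2.png',im); np.savez('w2.npz',im=im,K=K,E=E)
print(fitring(im,K,E,(.62,.183),.026,.031,'al'))
E
```

```text
0.07722902053247577 [ 0.23951145 -0.06403859 -0.04764653] [0.6210342  0.18289386 0.01247388]
(array([0.62000873, 0.18414081]), np.float64(15.624761970857362), np.float64(0.7134909943022997), np.float64(14.999999999999998), np.float64(0.5474974967214045))
(array([0.6225194 , 0.18378601]), np.float64(12.762901516066183), np.float64(0.7570523729055222), np.float64(13.0), np.float64(0.5599870989449778))
```

Call:
carry_out(rows=[[0, 0, 0, 0, 0, 0], [0, 0, 0.012, 0, 0, 0], [0, 0, 0.023, 0, 0, 0], [0, 0, 0.023, 0, 0, 0]])

```text
clock: 7.05
tool_pos: [0.6203, 0.1826, -0.0113]
orientation: [179.9, 0.1, 0.0]
force: [0.2, 0.3, 0.1]
opening: 0.0877
gripper_force: 0.0
```

Call:
carry_out(rows=[[0, 0, 0, 0, 0, 0], [0, 0, 0, 0, 0, 0], [0, 0, 0, 0, 0, 0], [0, 0, 0, 0, 0, 0]], grip=-1)

```text
clock: 7.55
tool_pos: [0.6216, 0.1833, -0.0093]
orientation: [-180.0, -0.0, 0.0]
force: [0.7, 0.4, 0.1]
opening: 0.0621
gripper_force: 30.0
```

Call:
carry_out(rows=[[0, 0, -0.06, 0, 0, 0], [0, 0, -0.12, 0, 0, 0], [-0.18, 0.31, -0.12, 0, 0, 0], [-0.18, 0.31, -0.12, 0, 0, 0], [-0.18, 0.31, -0.12, 0, 0, 0], [-0.18, 0.31, -0.12, 0, 0, 0], [-0.18, 0.31, -0.12, 0, 0, 0], [-0.18, 0.31, -0.12, 0, 0, 0]])

```text
clock: 8.55
tool_pos: [0.4396, -0.1285, 0.1105]
orientation: [-180.0, -0.0, -0.0]
force: [1.0, 0.2, -0.6]
opening: 0.0624
gripper_force: 30.0
```

Call:
carry_out(rows=[[0, 0, 0, 0, 0, 0], [0, 0, 0, 0, 0, 0], [0, 0, 0, 0, 0, 0]])

```text
clock: 8.93
tool_pos: [0.4421, -0.1262, 0.1104]
orientation: [-180.0, -0.0, 0.1]
force: [-0.2, -0.0, -1.5]
opening: 0.0621
gripper_force: 30.0
```

```bash
python3 - <<'E'
from h import *
o=telemetry.get_obs();print(o['clock'],o['opening'],o['force'],o['tool_pos'],o['orientation'])
im,K,E=snap('wrist'); cv2.imwrite('pics/w3.png',im); np.savez('w3.npz',im=im,K=K,E=E,T=pose())
r=rectify(im,K,E,(.543,-.128),.077,.05,4)
cv2.imwrite('pics/w3r.png',np.hstack([r,cv2.resize(im,(533,400))]))
E
```

```text
8.925 0.062086331201881895 [-0.19858599 -0.04630493 -1.53410103] [ 0.44205238 -0.12621166  0.11037696] [-1.79998085e+02 -1.11606460e-02  6.61503996e-02]Traceback (most recent call last):
  File "<stdin>", line 5, in <module>
    return _nx.concatenate(arrs, 1, dtype=dtype, casting=casting)
           ~~~~~~~~~~~~~~~^^^^^^^^^^^^^^^^^^^^^^^^^^^^^^^^^^^^^^^
ValueError: all the input array dimensions except for the concatenation axis must match exactly, but along dimension 0, the array at index 0 has size 200 and the array at index 1 has size 400
```

```bash
python3 - <<'E'
from h import *
d=np.load('w3.npz'); r=rectify(d['im'],d['K'],d['E'],(.543,-.128),.077,.04,10)
a=cv2.resize(d['im'][0:256,:],(400,200))
cv2.imwrite('pics/w3r.png',np.hstack([r,np.vstack([a,np.zeros((200,400,3),np.uint8)])]))
E
```

```text
(no output)
```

View pics/w3r.png

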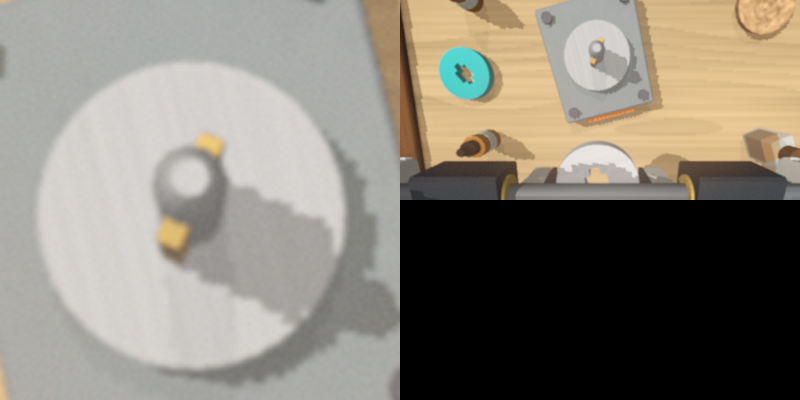

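```bash
cat >> h.py <<'E'
def stage(im,K,E,c,show=True):
    r=rectify(im,K,E,c,.077,.03,20).astype(float); m=((r[...,2]-r[...,0])>60).astype(np.uint8)
    m[:, :]*=1; n,l,st,ce=cv2.connectedComponentsWithStats(m); n=r.shape[0]
    i=sorted(range(1,len(st)),key=lambda k:-st[k,4])[:2]
    out=[]
    for k in i:
        rc=cv2.minAreaRect(np.argwhere(l==k)[:,::-1].astype(np.float32)); out.append((np.array([c[0]+.03-rc[0][1]*.06/(n-1),c[1]+.03-rc[0][0]*.06/(n-1)]),np.round(np.array(rc[1])*60/(n-1),1),rc[2],st[k,4]*(60/(n-1))**2))
    for o in out: print('rib',o)
    d=out[0][0]-out[1][0]; print('line ang',np.degrees(np.arctan2(d[1],d[0])),'len',np.hypot(*d),'mid',(out[0][0]+out[1][0])/2)
def circ(im,K,E,c,z,ro,half,bright=True,ymin=None):
    p=rectify(im,K,E,c,z,half,6).astype(float).min(2); g=cv2.GaussianBlur(p,(0,0),2)*(1 if bright else -1); n=g.shape[0]; a=np.linspace(half,-half,n); X,Y=np.meshgrid(a,a,indexing='ij')
    def sc(v):
        rr=np.hypot(X-v[0],Y-v[1]); m=abs(rr-ro)<.006*min(1,ro/.01)
        if ymin is not None: m&=X+c[0]>ymin
        return -np.corrcoef((rr<ro)[m],g[m])[0,1]
    r=differential_evolution(sc,[(-.01,.01)]*2,seed=1,maxiter=40); return np.array(c)+r.x,-r.fun
E
python3 - <<'E'
from h import *
d=np.load('w3.npz');a=[d[k] for k in('im','K','E')]
stage(*a,(.545,-.126))
print('seat',circ(*a,(.543,-.128),.04,.036,.045)); print('tip',circ(*a,(.543,-.128),.092,.0035,.015))
T=d['T']; print('T',T[:3,3],'heldring',circ(*a,(T[0,3],T[1,3]),T[2,3]+.0353,.031,.045,True,T[0,3]+.014))
E
```

```text
rib (array([ 0.53595388, -0.12251661]), array([5.7, 5.5]), 23.198589324951172, np.float64(28.224001605346697))
rib (array([ 0.55420534, -0.13002672]), array([5.2, 3.4]), 26.56505012512207, np.float64(15.62203003893523))
line ang 157.63382288076684 len 0.019736193951111296 mid [ 0.54507961 -0.12627166]
seat (array([ 0.54546113, -0.1256121 ]), np.float64(0.7459687615942666))
tip (array([ 0.54493986, -0.12574463]), np.float64(0.7838697586927347))
T [ 0.44198921 -0.12613827  0.11029094] heldring (array([ 0.44143635, -0.12652211]), np.float64(0.9594977676651798))
```

Call:
carry_out(rows=[[0.1035, -0.0005, 0, 0, 0, 0.618], [0.1035, -0.0005, 0, 0, 0, 0.618], [0.1035, -0.0005, 0, 0, 0, 0.618], [0.1035, -0.0005, 0, 0, 0, 0.618], [0.1035, -0.0005, 0.02, 0, 0, 0.618], [0.1035, -0.0005, 0.03, 0, 0, 0.618], [0.1035, -0.0005, 0.03, 0, 0, 0.618], [0.1035, -0.0005, 0.03, 0, 0, 0.618]])

```text
clock: 9.98
tool_pos: [0.5454, -0.1262, 0.0808]
orientation: [-180.0, -0.0, -35.4]
force: [0.3, 0.5, 0.4]
opening: 0.0626
gripper_force: 30.0
```

Call:
carry_out(rows=[[0, 0, 0.01, 0, 0, 0], [0, 0, 0.02, 0, 0, 0], [0, 0, 0.021, 0, 0, 0]])

```text
clock: 10.35
tool_pos: [0.5443, -0.1264, 0.0583]
orientation: [179.9, 0.1, -35.4]
force: [0.3, -0.1, -1.0]
opening: 0.0626
gripper_force: 30.0
```

Call:
carry_out(rows=[[0, 0, 0.003, 0, 0, 0], [0, 0, 0.006, 0, 0, 0], [0, 0, 0.007, 0, 0, 0]])

```text
clock: 10.72
tool_pos: [0.5449, -0.1264, 0.0522]
orientation: [180.0, 0.0, -35.4]
force: [0.4, -0.3, -1.7]
opening: 0.0623
gripper_force: 30.0
```

Already past the rib tops with no force; continue home.

Call:
carry_out(rows=[[0, 0, 0.01, 0, 0, 0], [0, 0, 0.02, 0, 0, 0], [0, 0, 0.03, 0, 0, 0], [0, 0, 0.031, 0, 0, 0]])

```text
clock: 11.22
tool_pos: [0.5444, -0.1263, 0.0203]
orientation: [179.9, 0.1, -35.4]
force: [0.5, 0.1, -1.3]
opening: 0.0624
gripper_force: 30.0
```

Call:
carry_out(rows=[[0, 0, 0.001, 0, 0, 0], [0, 0, 0.001, 0, 0, 0], [0, 0, 0, 0, 0, 0], [0, 0, 0, 0, 0, 0]], grip=1)

```text
clock: 11.72
tool_pos: [0.5452, -0.1264, 0.0217]
orientation: [-180.0, -0.0, -35.4]
force: [-0.3, 0.3, -0.6]
opening: 0.0873
gripper_force: 0.0
```

Call:
carry_out(rows=[[0, 0, -0.05, 0, 0, 0], [0, 0, -0.1, 0, 0, 0], [0, 0, -0.1, 0, 0, 0]])

```text
clock: 12.1
tool_pos: [0.5479, -0.1264, 0.126]
orientation: [-179.7, -0.4, -35.4]
force: [-0.4, -0.9, -0.5]
opening: 0.0872
gripper_force: 0.0
```

```bash
python3 - <<'E'
from h import *
o=telemetry.get_obs();print(o['clock'],o['opening'],o['force'],o['tool_pos'],o['orientation'])
im,K,E=snap('side')
for z in (.054,.091-.0): print(z,fitring(im,K,E,(.545,-.126),z,.031,'al',.05))
E
```

```text
12.1 0.08722977619727729 [-0.3965168  -0.8916883  -0.45719388] [ 0.54794618 -0.1263772   0.12596149] [-179.72006389   -0.39093077  -35.36015702]
0.054 (array([ 0.54466823, -0.12504771]), np.float64(-25.11055216894032), np.float64(0.5661883466472718), np.float64(-25.0), np.float64(0.5384754140850306))
0.091 (array([ 0.54318757, -0.11420521]), np.float64(-26.903098740117674), np.float64(0.04181055908806545), np.float64(-26.0), np.float64(0.06711382697889524))
```

```bash
python3 - <<'E'
from h import *
for n in('top','side'):
    im=cv2.imread(f'pics/{n}0.png');K,E=cam(n)
    for nm,c,z,ro,col in [('med',(.429,.181),.023,.026,'brass'),('small',(.522,.184),.021,.021,'blk')]: print(n,nm,fitring(im,K,E,c,z,ro,col,.035))
E
```

```text
top med (array([0.43139091, 0.18282893]), np.float64(12.17106680770712), np.float64(0.9522977418109208), np.float64(12.000000000000002), np.float64(0.9418321867634117))
top small (array([0.52042217, 0.18443192]), np.float64(27.24564536447209), np.float64(0.8953908005808048), np.float64(27.0), np.float64(0.8797895079744985))
side med (array([0.43212184, 0.1856289 ]), np.float64(13.83728128403614), np.float64(0.9570797790041968), np.float64(14.0), np.float64(0.9425229878195946))
side small (array([0.51877863, 0.19064958]), np.float64(32.41890779957252), np.float64(0.8338855076993847), np.float64(32.0), np.float64(0.7872060467633855))
```

Call:
carry_out(rows=[[-0.272, -0.187, 0, 0, 0, -0.618], [-0.272, -0.187, 0, 0, 0, -0.618], [-0.272, -0.187, 0, 0, 0, -0.618], [-0.272, -0.187, 0, 0, 0, -0.618], [-0.272, -0.187, 0, 0, 0, -0.618], [-0.272, -0.187, 0, 0, 0, -0.618], [-0.272, -0.187, 0.04, 0, 0, -0.618], [-0.272, -0.187, 0.06, 0, 0, -0.618]])

```text
clock: 13.15
tool_pos: [0.4302, 0.1827, 0.0591]
orientation: [179.9, 0.1, 0.0]
force: [0.4, -0.0, -0.6]
opening: 0.0876
gripper_force: 0.0
```

Call:
carry_out(rows=[[0, 0, 0.02, 0, 0, 0], [0, 0, 0.02, 0, 0, 0], [0, 0, 0.02, 0, 0, 0]])

```text
clock: 13.52
tool_pos: [0.4318, 0.1834, 0.0416]
orientation: [180.0, 0.0, -0.0]
force: [1.2, -0.2, -0.6]
opening: 0.0877
gripper_force: 0.0
```

Call:
carry_out(rows=[[0, 0, 0.03, 0, 0, 0], [0, 0, 0.048, 0, 0, 0], [0, 0, 0.052, 0, 0, 0], [0, 0, 0.052, 0, 0, 0]])

```text
clock: 14.02
tool_pos: [0.432, 0.1839, -0.01]
orientation: [-180.0, -0.0, 0.0]
force: [0.2, -0.2, 0.3]
opening: 0.0874
gripper_force: 0.0
```

Call:
carry_out(rows=[[0, 0, 0, 0, 0, 0], [0, 0, 0, 0, 0, 0], [0, 0, 0, 0, 0, 0], [0, 0, 0, 0, 0, 0], [0, 0, 0, 0, 0, 0]], grip=-1)

```text
clock: 14.65
tool_pos: [0.4316, 0.1837, -0.0105]
orientation: [-180.0, -0.0, 0.0]
force: [-0.6, 0.2, 2.7]
opening: 0.0519
gripper_force: 30.0
```

Call:
carry_out(rows=[[0, 0, -0.06, 0, 0, 0], [0, 0, -0.12, 0, 0, 0], [0.0105, 0.31, -0.12, 0, 0, 0], [0.0105, 0.31, -0.12, 0, 0, 0], [0.0105, 0.31, -0.12, 0, 0, 0], [0.0105, 0.31, -0.12, 0, 0, 0], [0.0105, 0.31, -0.12, 0, 0, 0], [0.0105, 0.31, -0.12, 0, 0, 0]])

```text
clock: 15.65
tool_pos: [0.4409, -0.13, 0.1088]
orientation: [180.0, 0.1, -0.4]
force: [-1.0, 0.0, -2.0]
opening: 0.0521
gripper_force: 30.0
```

Call:
carry_out(rows=[[0, 0, 0, 0, 0, 0], [0, 0, 0, 0, 0, 0], [0, 0, 0, 0, 0, 0]])

```text
clock: 16.02
tool_pos: [0.4423, -0.1252, 0.1094]
orientation: [-180.0, -0.0, 0.1]
force: [-0.7, -0.6, -1.7]
opening: 0.0518
gripper_force: 30.0
```

```bash
cat > v.py <<'E'
from h import *
import sys
ro,dz=float(sys.argv[1]),float(sys.argv[2])
o=telemetry.get_obs();print(o['clock'],o['opening'],o['tool_pos'],o['orientation'])
T=pose();im,K,E=snap('wrist');a=(im,K,E);cv2.imwrite(f'pics/v{ro}.png',im)
stage(*a,(.545,-.126)); print('tip',circ(*a,(.543,-.128),.092,.0035,.015))
c=(T[0,3],T[1,3]);z=T[2,3]+dz
im2=255-im if ro<.022 else im
print('held',np.subtract(circ(im2,K,E,c,z,ro,.04,True,T[0,3]+.012)[0],c))
if ro>.022: f=fitring(*a,(.545,-.126),.054,.031,'al',.05);print('large',f)
E
python3 v.py .026 .0335
```

```text
16.025 0.05181459248104071 [ 0.44234558 -0.12516725  0.10943683] [-1.79995703e+02 -1.06675120e-02  1.46514017e-01]
rib (array([ 0.53609877, -0.12238431]), array([5.7, 5.4]), 23.629377365112305, np.float64(26.759122744919885))
rib (array([ 0.55409433, -0.13003744]), array([4.9, 3.2]), 22.833654403686523, np.float64(13.515012499965161))
line ang 156.96098099765743 len 0.01955532201926307 mid [ 0.54509655 -0.12621087]
tip (array([ 0.54495865, -0.12573973]), np.float64(0.7727870402416884))
held [-0.00420329  0.00011261]
large (array([ 0.54493394, -0.12617804]), np.float64(-20.945022949803274), np.float64(0.7155838152365496), np.float64(-21.0), np.float64(0.7087463516888842))
```

```bash
python3 - <<'E'
from h import *
T=np.eye(4);T[:3,3]=[ 0.44234558,-0.12516725,0.10943683];T[:3,:3]=R.from_euler('xyz',[-1.79995703e+02,-1.06675120e-02,1.46514017e-01],degrees=True).as_matrix()
im=cv2.imread('pics/v0.026.png');K,E=cam('wrist',T)
c=T[:2,3];z=T[2,3]+.0335
# as yellow mask
f=im.astype(float);y=np.clip(f[...,2]-f[...,0],0,255).astype(np.uint8); h=np.repeat(y[...,None],3,2)
for m in(.008,.012,.016): print(m,np.subtract(circ(h,K,E,c,z,.026,.04,True,c[0]+m)[0],c))
p=rectify(im,K,E,c,z,.035,16);
cv2.imwrite('pics/held2.png',p)
E
```

```text
0.008 [ 0.0004044  -0.00035155]
0.012 [ 0.00037497 -0.00029351]
0.016 [ 0.00026949 -0.00026416]
```

View pics/held2.png

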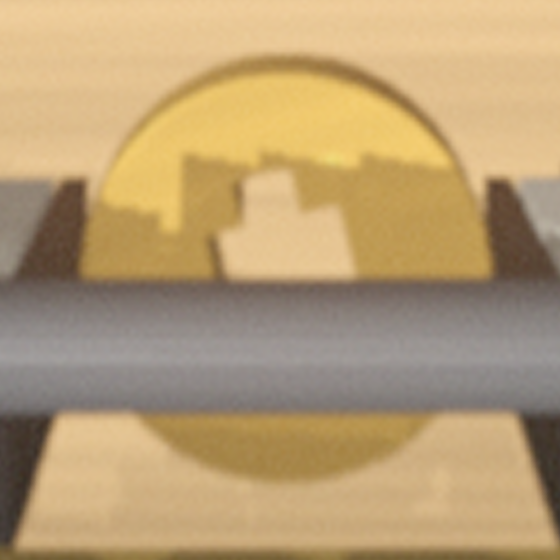

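Call:
carry_out(rows=[[0.1025, 0, 0, 0, 0, 0.612], [0.1025, 0, 0, 0, 0, 0.612], [0.1025, 0, 0, 0, 0, 0.612], [0.1025, 0, 0, 0, 0, 0.612], [0.1025, 0, 0.02, 0, 0, 0.612], [0.1025, 0, 0.03, 0, 0, 0.612], [0.1025, 0, 0.03, 0, 0, 0.612], [0.1025, 0, 0.03, 0, 0, 0.612]])

```text
clock: 17.08
tool_pos: [0.545, -0.1262, 0.0799]
orientation: [-180.0, -0.0, -35.0]
force: [-0.4, -1.0, -1.3]
opening: 0.0517
gripper_force: 30.0
```

Call:
carry_out(rows=[[0, 0, 0.01, 0, 0, 0], [0, 0, 0.02, 0, 0, 0], [0, 0, 0.024, 0, 0, 0]])

```text
clock: 17.45
tool_pos: [0.5441, -0.1263, 0.0544]
orientation: [180.0, 0.1, -35.1]
force: [-0.4, 0.9, -0.9]
opening: 0.052
gripper_force: 30.0
```

Call:
carry_out(rows=[[0, 0, 0.002, 0, 0, 0], [0, 0, 0.004, 0, 0, 0]])

```text
clock: 17.7
tool_pos: [0.5448, -0.1263, 0.0514]
orientation: [-180.0, -0.0, -35.1]
force: [1.1, 0.3, -1.6]
opening: 0.0519
gripper_force: 30.0
```

Call:
carry_out(rows=[[0, 0, 0.01, 0, 0, 0], [0, 0, 0.018, 0, 0, 0], [0, 0, 0.019, 0, 0, 0], [0, 0, 0.019, 0, 0, 0]])

```text
clock: 18.2
tool_pos: [0.5444, -0.1262, 0.032]
orientation: [180.0, 0.0, -35.1]
force: [1.6, 2.4, -2.8]
opening: 0.0518
gripper_force: 30.0
```

Call:
carry_out(rows=[[0, 0, 0, 0, 0, 0], [0, 0, 0, 0, 0, 0], [0, 0, 0, 0, 0, 0]], grip=1)

```text
clock: 18.58
tool_pos: [0.5447, -0.1265, 0.0326]
orientation: [-180.0, -0.0, -35.1]
force: [-0.3, 0.9, 0.9]
opening: 0.0759
gripper_force: 0.0
```

Call:
carry_out(rows=[[0, 0, -0.05, 0, 0, 0], [0, 0, -0.09, 0, 0, 0], [0, 0, -0.09, 0, 0, 0]])

```text
clock: 18.95
tool_pos: [0.547, -0.1265, 0.1261]
orientation: [-179.8, -0.3, -35.0]
force: [-0.5, 0.2, 0.2]
opening: 0.0876
gripper_force: 0.0
```

```bash
python3 - <<'E'
from h import *
o=telemetry.get_obs();print(o['clock'],o['opening'],o['force'],o['tool_pos'],o['orientation'])
im,K,E=snap('side');cv2.imwrite('pics/s5.png',im)
for z in (.061,.065,.07,.088): print(z,fitring(im,K,E,(.545,-.126),z,.026,'brass',.04))
E
```

```text
18.95 0.08757676862562078 [-0.47395381  0.19887452  0.21523686] [ 0.54699802 -0.12648288  0.12611683] [-179.77880108   -0.32176082  -35.02774762]
0.061 (array([ 0.54681629, -0.12676106]), np.float64(-28.11007030788475), np.float64(0.5268677323664858), np.float64(-28.0), np.float64(0.4540017711459297))
0.065 (array([ 0.54461513, -0.12312066]), np.float64(-28.94121939438394), np.float64(0.5290671542243075), np.float64(-29.000000000000004), np.float64(0.46112122470880557))
0.07 (array([ 0.54159028, -0.11832149]), np.float64(-29.095202445495726), np.float64(0.5317223771950834), np.float64(-28.0), np.float64(0.46523819815545486))
0.088 (array([ 0.54747096, -0.12326767]), np.float64(-40.80410413990503), np.float64(0.12998061902461905), np.float64(-41.0), np.float64(0.45823903236480223))
```

Call:
carry_out(rows=[[-0.198, -0.2415, 0, 0, 0, -0.612], [-0.198, -0.2415, 0, 0, 0, -0.612], [-0.198, -0.2415, 0, 0, 0, -0.612], [-0.198, -0.2415, 0, 0, 0, -0.612], [-0.198, -0.2415, 0, 0, 0, -0.612], [-0.198, -0.2415, 0.03, 0, 0, -0.612], [-0.198, -0.2415, 0.06, 0, 0, -0.612], [-0.198, -0.2415, 0.08, 0, 0, -0.612]])

```text
clock: 20.0
tool_pos: [0.5197, 0.1844, 0.0397]
orientation: [179.9, 0.2, 0.0]
force: [0.4, 0.3, -0.4]
opening: 0.0875
gripper_force: 0.0
```

Call:
carry_out(rows=[[0, 0, 0, 0, 0, 0], [0, 0, 0, 0, 0, 0]])

```text
clock: 20.25
tool_pos: [0.5214, 0.185, 0.0426]
orientation: [180.0, 0.0, 0.0]
force: [0.2, -0.1, -0.1]
opening: 0.0875
gripper_force: 0.0
```

Call:
carry_out(rows=[[0, 0, 0.03, 0, 0, 0], [0, 0, 0.048, 0, 0, 0], [0, 0, 0.0535, 0, 0, 0], [0, 0, 0.0535, 0, 0, 0]])

```text
clock: 20.75
tool_pos: [0.5217, 0.1853, -0.0105]
orientation: [-180.0, -0.0, 0.0]
force: [-0.1, -0.6, 0.9]
opening: 0.0878
gripper_force: 0.0
```

Call:
carry_out(rows=[[0, 0, 0, 0, 0, 0], [0, 0, 0, 0, 0, 0], [0, 0, 0, 0, 0, 0], [0, 0, 0, 0, 0, 0], [0, 0, 0, 0, 0, 0], [0, 0, 0, 0, 0, 0], [0, 0, 0, 0, 0, 0]], grip=-1)

```text
clock: 21.62
tool_pos: [0.5213, 0.1851, -0.0111]
orientation: [-180.0, -0.0, 0.0]
force: [0.2, -0.0, 0.9]
opening: 0.0412
gripper_force: 30.0
```

Call:
carry_out(rows=[[0, 0, -0.06, 0, 0, 0], [0, 0, -0.12, 0, 0, 0], [-0.0795, 0.311, -0.121, 0, 0, 0], [-0.0795, 0.311, -0.121, 0, 0, 0], [-0.0795, 0.311, -0.121, 0, 0, 0], [-0.0795, 0.311, -0.121, 0, 0, 0], [-0.0795, 0.311, -0.121, 0, 0, 0], [-0.0795, 0.311, -0.121, 0, 0, 0]])

```text
clock: 22.62
tool_pos: [0.44, -0.1288, 0.1098]
orientation: [-180.0, 0.0, -0.2]
force: [-0.4, 1.3, -0.9]
opening: 0.0417
gripper_force: 30.0
```

Call:
carry_out(rows=[[0, 0, 0, 0, 0, 0], [0, 0, 0, 0, 0, 0], [0, 0, 0, 0, 0, 0]])

```text
clock: 23.0
tool_pos: [0.4422, -0.1249, 0.1098]
orientation: [-180.0, 0.0, 0.1]
force: [0.6, -0.1, 0.8]
opening: 0.0409
gripper_force: 30.0
```

```bash
python3 - <<'E'
from h import *
o=telemetry.get_obs();print(o['clock'],o['opening'],o['tool_pos'],o['orientation'])
T=pose();im,K,E=snap('wrist');cv2.imwrite('pics/v3.png',im)
print('med',fitring(im,K,E,(.545,-.126),.065,.026,'brass',.04))
c=T[:2,3];z=T[2,3]+.0321
for m in(.006,.009,.012): print(m,np.subtract(circ(255-im,K,E,c,z,.021,.032,True,c[0]+m)[0],c))
p=rectify(im,K,E,c,z,.03,16);q=rectify(im,K,E,(.545,-.126),.065,.035,12)
cv2.imwrite('pics/held3.png',np.hstack([p,cv2.resize(q,p.shape[:2])])[:,:780])
E
```

```text
23.0 0.04089340754680259 [ 0.4422028  -0.12490206  0.10980481] [-1.79999182e+02  4.35977598e-03  1.17590174e-01]
med (array([ 0.54484782, -0.12660572]), np.float64(8.742579720994865), np.float64(0.8687554039866533), np.float64(8.0), np.float64(0.7982227645134522))
0.006 [ 0.00243087 -0.00065298]
0.009 [ 0.00265905 -0.00076274]
0.012 [-0.00972199  0.00383211]
  c /= stddev[:, None]
  c /= stddev[None, :]
  avg = a.mean(axis, **keepdims_kw)
  ret = um.true_divide(
  c = cov(x, y, rowvar, dtype=dtype)
  c *= np.true_divide(1, fact)
  c *= np.true_divide(1, fact)
```

View pics/held3.png

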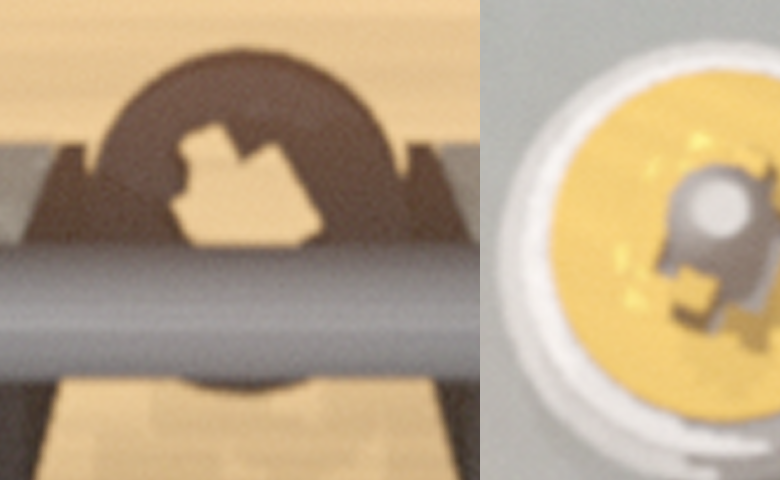

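Call:
carry_out(rows=[[0.1028, 0, 0, 0, 0, 0.89], [0.1028, 0, 0, 0, 0, 0.89], [0.1028, 0, 0, 0, 0, 0.89], [0.1028, 0, 0, 0, 0, 0.89], [0.1028, 0, 0, 0, 0, 0.89], [0.1028, 0, 0.02, 0, 0, 0.89], [0.1028, 0, 0.03, 0, 0, 0.89], [0.1028, 0, 0.03, 0, 0, 0.89]])

```text
clock: 24.05
tool_pos: [0.5441, -0.1255, 0.0791]
orientation: [179.9, 0.1, -50.9]
force: [0.7, 0.2, -0.1]
opening: 0.041
gripper_force: 30.0
```

Call:
carry_out(rows=[[0, 0, 0.01, 0, 0, 0], [0, 0, 0.02, 0, 0, 0], [0, 0, 0.023, 0, 0, 0], [0, 0, 0.023, 0, 0, 0]])

```text
clock: 24.55
tool_pos: [0.5444, -0.1259, 0.0566]
orientation: [180.0, 0.0, -51.0]
force: [1.2, 0.3, 0.1]
opening: 0.041
gripper_force: 30.0
```

Call:
carry_out(rows=[[0, 0, 0.002, 0, 0, 0], [0, 0, 0.005, 0, 0, 0]])

```text
clock: 24.8
tool_pos: [0.5449, -0.1259, 0.0521]
orientation: [-180.0, -0.0, -51.0]
force: [0.2, 1.8, 1.6]
opening: 0.0409
gripper_force: 30.0
```

Call:
carry_out(rows=[[0, 0, 0.002, 0, 0, 0], [0, 0, 0.004, 0, 0, 0], [0, 0, 0.004, 0, 0, 0]])

```text
clock: 25.18
tool_pos: [0.5448, -0.1258, 0.0478]
orientation: [-180.0, -0.0, -51.0]
force: [1.3, 2.5, -1.1]
opening: 0.041
gripper_force: 30.0
```

Free of the ribs; lower to home and release.

Call:
carry_out(rows=[[0, 0, 0.003, 0, 0, 0], [0, 0, 0.0055, 0, 0, 0], [0, 0, 0.0055, 0, 0, 0]])

```text
clock: 25.55
tool_pos: [0.5447, -0.1258, 0.0422]
orientation: [-180.0, -0.0, -51.0]
force: [1.3, 2.9, -0.9]
opening: 0.0415
gripper_force: 30.0
```

Call:
carry_out(rows=[[0, 0, 0, 0, 0, 0], [0, 0, 0, 0, 0, 0], [0, 0, 0, 0, 0, 0], [0, 0, 0, 0, 0, 0]], grip=1)

```text
clock: 26.05
tool_pos: [0.5444, -0.126, 0.0423]
orientation: [180.0, 0.0, -51.0]
force: [-0.7, -0.7, -0.3]
opening: 0.0758
gripper_force: 0.0
```

Call:
carry_out(rows=[[0, 0, -0.05, 0, 0, 0], [0, 0, -0.07, 0, 0, 0], [0, 0, -0.07, 0, 0, 0], [-0.1, 0, -0.07, 0, 0, 0], [-0.1, 0, -0.07, 0, 0, 0], [-0.1, 0, -0.07, 0, 0, 0], [-0.1, 0, -0.07, 0, 0, 0]])

```text
clock: 26.92
tool_pos: [0.4817, -0.0482, 0.1121]
orientation: [180.0, 0.0, -50.9]
force: [1.1, -0.1, -0.2]
opening: 0.0878
gripper_force: 0.0
```

```bash
python3 - <<'E'
from h import *
o=telemetry.get_obs();print(o['clock'],o['opening'],o['force'],o['tool_pos'],o['orientation'])
im,K,E=snap('wrist');cv2.imwrite('pics/fin.png',im)
for z in(.074,.086): print(z,fitring(im,K,E,(.545,-.126),z,.021,'blk',.03)[:3])
s,K2,E2=snap('side')
for z in(.074,.086): print('side',z,fitring(s,K2,E2,(.545,-.126),z,.021,'blk',.03)[:3])
E
```

```text
26.925 0.08777990065064596 [ 1.06987996 -0.1374243  -0.17201954] [ 0.48170498 -0.04821502  0.11205171] [ 1.79979528e+02  2.10544578e-03 -5.09356840e+01]
0.074 (array([ 0.54486042, -0.12693939]), np.float64(-22.723166213979653), np.float64(0.8846131569538237))
0.086 (array([ 0.54349722, -0.12536178]), np.float64(-22.411702470081202), np.float64(0.7766908349077464))
side 0.074 (array([ 0.54269183, -0.12087298]), np.float64(-41.5753834208554), np.float64(0.7361865120486516))
side 0.086 (array([ 0.53795488, -0.11400032]), np.float64(-37.485954235713706), np.float64(0.6511683030766703))
```

```bash
python3 -c "
from plant import workorder;print(workorder.close_job())"
```

```text
the job is handed in; nothing more can be done
None
```

I threaded all three spacers onto the arbor in order (large, medium, small), each fully home by the camera fits and released. I handed the job in at about 27 s on the clock; the system gave no verdict back.

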